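# Nest the empty sample cups on the free tray

## Robot

A 6-joint arm with a two-finger parallel gripper is mounted at the origin on the work surface. World frame = base frame: x ahead of the robot, y to its left, z up, the work surface at z = 0. Lengths are in m, angles in rad, forces in N, time in s.
With the tool pointing down it reaches from about 0.25 to 0.725 m from the base axis. Payload 4 kg.
Tool frame: the origin (TCP) lies midway between the tips of the shut fingers; the grasp point (between the pads) lies 19 mm behind it; z points along the fingers, y is the line along which they close (so a half turn about z gives the same grasp; the last joint's range is limited). The gripper opens to 85 mm and grips with 20 to 120 N. Pads are 22 mm wide; open, the fingers measure 114 mm over their backs; the gripper's body (76 mm by 85 mm) begins 54 mm behind the grasp point. The pads swing forward as they close: fully open they stand 13 mm farther back than shut.
Start: joints at [-1.195, 0.241, 0.005, 1.335, 0, 1.571], TCP at [0.184, -0.465, 0.194] pointing down, gripper open.
Joint ranges: [-2.72, 2.72], [-1.05, 1.87], [-1.09, 1.28], [-1.99, 2.15], [-1.42, 1.44], [-3.14, 3.14]. Speed limits (rad/s): [2.79, 2.79, 3.14, 3.14, 3.14, 3.14].

## Interface

Orientations are given as a unit quaternion [x, y, z, w].
In Python, from workcell import monitor, vision, job gives the robot as it stands.
- The arm moves only by the tool move_arm, never from a script. Its argument "moves" is a list that holds one entry, the list of rows, each a list of 5 numbers: the shift along the world's x, y, z in m, then the turn about the world's z in degrees, then the opening in per cent of the stroke, from 0 (shut) to 100 (fully open). In form: [[[x, y, z, turn, gripper], ...]]. A call has 1 to 5 rows; each row is the pose to reach, as a shift and turn from the pose commanded when the call began; what a row does not reach only later rows make up. A row lasts 1/8 s, in which the tool goes at most 62.5 mm and 10.7 degrees, less where a joint would pass 70% of its speed; a pose out of reach is approached as far as the arm can. A call with a gripper value outside its range is refused whole. The fingers move at their own pace and stop on an object; the grip force is fixed at half the most. Time passes only in rows, so rows that repeat a pose let the fingers close. It gives the time, the measured TCP pose, the force, the opening and the grip force at its end, in the units of the state.
- monitor.get_obs(): the state, without advancing time (a new reading comes with each control period).
- vision.camera(name): name is "scene" or "side" or "wrist"; returns a dict with "color" (480x640x3 uint8, red, green, blue), "camera_matrix" (3x3 intrinsics, pixels), "eye" and "attitude" of the camera in the world; the wrist camera has in their place "hand_eye" (4x4, takes a point from camera to tool coordinates, whose origin is the TCP and whose axes are the flange's). Camera axes: x right, y up, looking along -z (the intrinsics and any distortion apply to the point x, -y, -z); pixel columns grow to the right and rows downward; lengths in m; the calibration is good to about 2 mm. A picture is of the moment at which its call begins: read the wrist's pose just before it. There is no depth.
- job.job_done(): hands the job in; it is judged then, once.
The state is a dict: "clock": time; "joint_pos": joint angles; "joint_vel": joint speeds; "tau": joint torques, N m; "eef_pos": TCP position; "tool_rot": TCP orientation; "ft_force": force on the tool from outside, world axes, zero at the start; "ft_torque": the same for the moment, N m; "grip_width": finger opening in m; "grasp_force": force on a finger pad.
Only numpy, scipy, OpenCV 4.12 (cv2) and the standard library are available. Lean on these libraries where they do the work, as an engineer would, in place of code of your own. Each camera call takes 0.05 s, during which the arm holds its last target. There are 200 camera calls.

## Task

Put the three empty white tapered cups away as one upright, fully nested stack standing flat inside the free aluminium tray (the one without the bottle). Leave the cup that holds the vial, the vial itself and everything else where they stand, and do not knock the upright post.

Things in the scene. Friction and masses are not known exactly. Their poses are not given: they have to be found in the camera images.
- cup_a: one of four alike white tapered cups, upright, about 45 g. Outside: foot 38 mm across, widening to 54 mm at height 54, then a step to an upright rim band 62 mm across from height 55 to 80 mm (grip here). Wall 2.5 mm, inner floor at 5 mm. Nested, its step rests on the lower cup's rim, 25 mm higher than that cup, with 1 mm side play. Origin: centre of underside, z up.
- cup_b: one of four alike white tapered cups, upright, about 45 g. Outside: foot 38 mm across, widening to 54 mm at height 54, then a step to an upright rim band 62 mm across from height 55 to 80 mm (grip here). Wall 2.5 mm, inner floor at 5 mm. Nested, its step rests on the lower cup's rim, 25 mm higher than that cup, with 1 mm side play. Origin: centre of underside, z up.
- cup_c: one of four alike white tapered cups, upright, about 45 g. Outside: foot 38 mm across, widening to 54 mm at height 54, then a step to an upright rim band 62 mm across from height 55 to 80 mm (grip here). Wall 2.5 mm, inner floor at 5 mm. Nested, its step rests on the lower cup's rim, 25 mm higher than that cup, with 1 mm side play. Origin: centre of underside, z up.
- cup_d: one of four alike white tapered cups, upright, about 45 g. Outside: foot 38 mm across, widening to 54 mm at height 54, then a step to an upright rim band 62 mm across from height 55 to 80 mm (grip here). Wall 2.5 mm, inner floor at 5 mm. Nested, its step rests on the lower cup's rim, 25 mm higher than that cup, with 1 mm side play. Origin: centre of underside, z up.
- tray_1: one of two identical square aluminium trays fixed to the table, 110 x 110 mm outside, 12 mm high, wall 4 mm, floor 4 mm thick. Origin: centre of its underside, x and y along its sides. One has the bottle on it, the other is free.
- tray_2: one of two identical square aluminium trays fixed to the table, 110 x 110 mm outside, 12 mm high, wall 4 mm, floor 4 mm thick. Origin: centre of its underside, x and y along its sides. One has the bottle on it, the other is free.
- vial: loose slim amber glass vial with a white cap, 25 mm in diameter, 100 mm high, standing inside one of the four cups on its inner floor and reaching about 25 mm above the cup's rim. Origin: centre of its underside, z up.
- bottle: loose amber glass bottle with a paper label and black cap, 56 mm in diameter, 120 mm high, standing on one of the two trays. Origin: centre of its underside.
- post: upright steel optical post fixed to the table in the middle of the work area: foot 56 mm in diameter and 8 mm high, rod 13 mm in diameter, black clamp on top (30 x 22 mm, thumbscrew 31 mm off the axis), top at 258 mm. Origin: centre of its underside.
- objective: loose brass microscope objective standing on the table, 32 mm in diameter, 52 mm high, a bystander. Origin: centre of its underside.
- beaker: loose straight steel beaker, 72 mm in diameter, 85 mm high, open at the top, empty, standing on the table: a bystander, not one of the cups. Origin: centre of its underside.
- slide_box: loose grey box 50 x 90 x 28 mm lying on the table nearest the robot, a bystander. Origin: centre of its underside.
- screwdriver: loose screwdriver 160 mm long lying on the table beyond the post, a bystander. Origin on its underside, x along it.
Not all that is in view belongs to the job. Leave any red look-alike of the cup_c alone. What is shaped like the tray_1 but brown is not meant.

How it is judged:
At the end, for the whole second after the job is handed in: The three empty cups form one seated stack (axes within 6 mm, tilt under 0.1 rad, undersides below 64 mm) at rest within 46 mm of the centre of the tray without the bottle; vial and its cup within 20 mm of their start and upright, the other loose things within 30 mm (((horizontal distance between vial and cup_a below 0.02 m and distance of cup_a from where it was at the start of the episode below 0.02 m and angle between cup_a's own z axis and vertical below 0.15 rad and horizontal distance between cup_b and cup_c below 0.006 m and horizontal distance between each of cup_b, cup_c and cup_d below 0.006 m and angle between each of cup_b, cup_c, cup_d's own z axis and vertical below 0.1 rad and height (world z) of each of cup_b, cup_c, cup_d below 0.064 m and linear speed of each of cup_b, cup_c, cup_d below 0.02 m/s and ((horizontal distance between bottle and tray_1 above 0.06 m and horizontal distance between cup_b and tray_1 below 0.046 m) or (horizontal distance between bottle and tray_2 above 0.06 m and horizontal distance between cup_b and tray_2 below 0.046 m))) or (horizontal distance between vial and cup_b below 0.02 m and distance of cup_b from where it was at the start of the episode below 0.02 m and angle between cup_b's own z axis and vertical below 0.15 rad and horizontal distance between cup_a and cup_c below 0.006 m and horizontal distance between each of cup_a, cup_c and cup_d below 0.006 m and angle between each of cup_a, cup_c, cup_d's own z axis and vertical below 0.1 rad and height (world z) of each of cup_a, cup_c, cup_d below 0.064 m and linear speed of each of cup_a, cup_c, cup_d below 0.02 m/s and ((horizontal distance between bottle and tray_1 above 0.06 m and horizontal distance between cup_a and tray_1 below 0.046 m) or (horizontal distance between bottle and tray_2 above 0.06 m and horizontal distance between cup_a and tray_2 below 0.046 m))) or (horizontal distance between vial and cup_c below 0.02 m and distance of cup_c from where it was at the start of the episode below 0.02 m and angle between cup_c's own z axis and vertical below 0.15 rad and horizontal distance between cup_a and cup_b below 0.006 m and horizontal distance between each of cup_a, cup_b and cup_d below 0.006 m and angle between each of cup_a, cup_b, cup_d's own z axis and vertical below 0.1 rad and height (world z) of each of cup_a, cup_b, cup_d below 0.064 m and linear speed of each of cup_a, cup_b, cup_d below 0.02 m/s and ((horizontal distance between bottle and tray_1 above 0.06 m and horizontal distance between cup_a and tray_1 below 0.046 m) or (horizontal distance between bottle and tray_2 above 0.06 m and horizontal distance between cup_a and tray_2 below 0.046 m))) or (horizontal distance between vial and cup_d below 0.02 m and distance of cup_d from where it was at the start of the episode below 0.02 m and angle between cup_d's own z axis and vertical below 0.15 rad and horizontal distance between cup_a and cup_b below 0.006 m and horizontal distance between each of cup_a, cup_b and cup_c below 0.006 m and angle between each of cup_a, cup_b, cup_c's own z axis and vertical below 0.1 rad and height (world z) of each of cup_a, cup_b, cup_c below 0.064 m and linear speed of each of cup_a, cup_b, cup_c below 0.02 m/s and ((horizontal distance between bottle and tray_1 above 0.06 m and horizontal distance between cup_a and tray_1 below 0.046 m) or (horizontal distance between bottle and tray_2 above 0.06 m and horizontal distance between cup_a and tray_2 below 0.046 m)))) and distance of vial from where it was at the start of the episode below 0.02 m and angle between vial's own z axis and vertical below 0.35 rad and distance of each of bottle, objective, beaker, slide_box, screwdriver from where it was at the start of the episode below 0.03 m); the robot touches nothing.
It fails at once if the vial is moved more than 25 mm or tipped by more than 30 degrees (distance of vial from where it was at the start of the episode above 0.025 m or angle between vial's own z axis and vertical above 0.52 rad).
It fails at once if a bystander (bottle, objective, beaker, slide box, screwdriver) is moved more than 30 mm or a standing one is tipped (distance of any of bottle, objective, beaker, slide_box, screwdriver from where it was at the start of the episode above 0.03 m or angle between any of bottle, objective, beaker's own z axis and vertical above 0.5 rad).
It fails at once if the post is struck with more than 8 N (contact force between anything else and post above 8 N).
It also fails if it takes over 72 s, if anything falls off the work surface, if the arm or the gripper's body presses on something with over 40 N, if the wrist force passes 120 N, or if a joint passes its speed limit or range.

## Working session

There is one attempt and no reset: what is moved stays moved. The work goes in short steps, Python scripts to look and compute and a tool call to move; the robot and the scene stay as the last step left them, time stands still between calls to the robot, and variables do not carry over. Pictures are saved under pics/ and viewed, at most 10 in all, crops included, and the job is handed in when it is done.

Besides the shell and the picture viewer there is one more tool, called after ">>>" in YAML: its name, and indented under it one key for each argument. move_arm: Moves the arm, as the interface text tells. Its arguments: {"type":"object","properties":{"moves":{"type":"array","items":{"type":"array","items":{"type":"array","items":{"type":"number"}}}}},"required":["moves"]}

```bash
mkdir -p pics; cat > h.py <<'E'
import numpy as np, cv2
from workcell import monitor, vision, job
from scipy.spatial.transform import Rotation as R
def snap(n):
    o=monitor.get_obs(); c=vision.camera(n); c['obs']=o
    if n=='wrist':
        T=np.eye(4);T[:3,:3]=R.from_quat(o['tool_rot']).as_matrix();T[:3,3]=o['eef_pos']
        c['T']=T@np.array(c['hand_eye'])
    else:
        T=np.eye(4);a=np.array(c['attitude']);T[:3,:3]=R.from_quat(a).as_matrix() if a.size==4 else a
        T[:3,3]=c['eye'];c['T']=T
    return c
def save(c,f): cv2.imwrite('pics/'+f,c['color'][:,:,::-1])
def ray(c,u,v):
    K=np.array(c['camera_matrix']);d=np.linalg.inv(K)@[u,v,1];d=c['T'][:3,:3]@[d[0],-d[1],-d[2]]
    return c['T'][:3,3],d
def plane(c,u,v,z):
    p,d=ray(c,u,v);return p+d*(z-p[2])/d[2]
E
python3 - <<'E'
from h import *
a=snap('scene');b=snap('side')
save(a,'scene.png');save(b,'side.png')
import pickle;pickle.dump((a,b),open('ab.pkl','wb'))
for c in(a,b):print({k:v for k,v in c.items() if k not in('color','obs')})
w=snap('wrist');print(w['hand_eye'],a['obs'])
E
```

```text
{'camera_matrix': array([[498.57440403,   0.        , 327.14668368],
       [  0.        , 498.57440403, 232.92633622],
       [  0.        ,   0.        ,   1.        ]]), 'eye': array([ 0.8637765 , -0.54302485,  0.79061726]), 'attitude': array([0.33208538, 0.11521181, 0.2899132 , 0.89016621]), 'T': array([[ 0.80535314, -0.43962156,  0.3976672 ,  0.8637765 ],
       [ 0.59266219,  0.61133927, -0.52441951, -0.54302485],
       [-0.01256345,  0.65802521,  0.75289108,  0.79061726],
       [ 0.        ,  0.        ,  0.        ,  1.        ]])}
{'camera_matrix': array([[567.63785845,   0.        , 328.04040146],
       [  0.        , 567.63785845, 236.59966727],
       [  0.        ,   0.        ,   1.        ]]), 'eye': array([0.08766725, 0.75457614, 0.62425826]), 'attitude': array([-0.10078566,  0.45019859,  0.86045099, -0.21630436]), 'T': array([[-0.88610935,  0.28149148, -0.36820207,  0.08766725],
       [-0.46298573, -0.50106731,  0.73114689,  0.75457614],
       [ 0.0213176 ,  0.8183484 ,  0.57432696,  0.62425826],
       [ 0.        ,  0.        ,  0.        ,  1.        ]])}
[[ 
[... 267 characters left out ...]
'clock': 0.0, 'joint_pos': array([-1.19501534e+00,  2.41426707e-01,  3.71641547e-03,  1.33522990e+00,
       -4.99545124e-06,  1.57080361e+00]), 'joint_vel': array([-0.00028122,  0.00145259, -0.00081389, -0.00067897, -0.0011184 ,
       -0.0019906 ]), 'tau': array([ 1.78674563e-03, -3.72321582e+01,  2.52405828e+01,  1.69725891e-02,
        1.67265148e-04, -1.53974787e-05]), 'eef_pos': array([ 0.18323031, -0.46443282,  0.19270324]), 'tool_rot': array([ 9.82400564e-01,  1.86783252e-01, -2.02680433e-04, -1.05259890e-03]), 'ft_force': array([-0.13908084, -0.16748022, -0.03507154]), 'ft_torque': array([-0.00177072, -0.02749025,  0.02099498]), 'grasp_force': 0.0, 'grip_width': 0.08549107984864517}
```

View pics/scene.png

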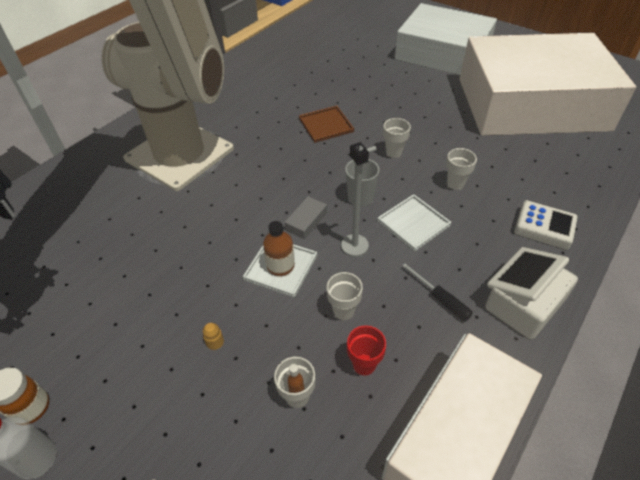

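View pics/side.png

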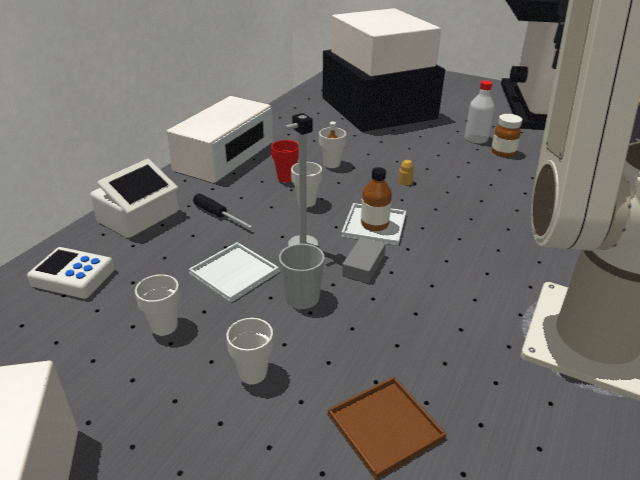

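The scene view shows the empty cups' rims at (344,288), (397,130) and (461,160), the vial cup at (295,375) and the free tray at (415,221). The side view shows the same cups at (307,173), (250,335) and (158,291), with the tray at (234,271).

```bash
python3 - <<'E'
from h import *;import pickle
a,b=pickle.load(open('ab.pkl','rb'))
P={'c1':((344,287),(307,172),.08),'c2':((397,129),(250,335),.08),'c3':((461,160),(158,291),.08),'vial':((295,374),(333,135),.08),
'tray':((415,220),(234,270),.012),'traybot':((281,268),(375,223),.012),'post':((356,245),(303,243),.008),'posttop':((358,155),(303,124),.25),
'beaker':((362,170),(301,262),.085),'obj':((213,345),(406,183),0),'red':((367,341),(286,148),.08),'box':((306,212),(365,255),.028),'sd1':((405,266),(250,229),.005),'sd2':((468,315),(195,198),.01),
'tc1':((378,221),(233,300),.012),'tc2':((412,196),(278,270),.012),'tc3':((451,222),(236,243),.012),'tc4':((416,248),(190,270),.012)}
for k,(p,q,z) in P.items(): print(k,plane(a,*p,z)[:2].round(3),plane(b,*q,z)[:2].round(3))
E
```

```text
c1 [ 0.586 -0.131] [ 0.577 -0.116]
c2 [0.431 0.303] [0.422 0.315]
c3 [0.599 0.289] [0.589 0.305]
vial [ 0.617 -0.306] [ 0.611 -0.295]
tray [0.582 0.137] [0.575 0.143]
traybot [ 0.433 -0.127] [ 0.422 -0.111]
post [0.518 0.01 ] [0.514 0.011]
posttop [0.518 0.002] [0.507 0.02 ]
beaker [0.446 0.133] [0.438 0.149]
obj [ 0.438 -0.322] [ 0.433 -0.309]
red [ 0.675 -0.195] [ 0.668 -0.187]
box [0.39  0.009] [0.387 0.014]
sd1 [0.625 0.024] [0.628 0.017]
sd2 [ 0.776 -0.009] [ 0.786 -0.016]
tc1 [0.52  0.089] [0.531 0.208]
tc2 [0.541 0.196] [0.509 0.107]
tc3 [0.646 0.176] [0.618 0.076]
tc4 [0.622 0.071] [0.641 0.18 ]
```

>>> move_arm:
  moves:
    - [[0.04,0.035,0.02,0,100],[0.08,0.07,0.04,0,100],[0.12,0.105,0.04,0,100],[0.16,0.14,0.04,0,100],[0.2,0.17,0.04,0,100]]

```text
clock: 0.78
eef_pos: [0.3844, -0.2937, 0.2335]
tool_rot: [0.982, 0.187, -0.0, -0.0]
ft_force: [-0.3, -0.4, -0.2]
grip_width: 0.0853
grasp_force: 0.0
```

>>> move_arm:
  moves:
    - [[0.045,0.04,0,0,100],[0.09,0.08,0,0,100],[0.13,0.115,0,0,100],[0.17,0.145,0,0,100],[0.2,0.17,0,0,100]]

```text
clock: 1.4
eef_pos: [0.5847, -0.1234, 0.2329]
tool_rot: [0.982, 0.187, -0.0, -0.0]
ft_force: [-0.4, -1.0, 0.5]
grip_width: 0.0853
grasp_force: 0.0
```

>>> move_arm:
  moves:
    - [[0,0,0,0,100],[0,0,0,0,100]]

```text
clock: 1.65
eef_pos: [0.5829, -0.1252, 0.233]
tool_rot: [0.982, 0.187, -0.001, -0.0]
ft_force: [-0.6, 0.5, 0.0]
grip_width: 0.0851
grasp_force: 0.0
```

```bash
python3 - <<'E'
from h import *
w=snap('wrist');save(w,'w1.png');import pickle;pickle.dump(w,open('w1.pkl','wb'));print(w['obs']['eef_pos'],w['obs']['joint_pos'],w['T'][:3,3],w['camera_matrix'])
E
```

```text
[ 0.58293892 -0.12518279  0.232973  ] [-2.11312282e-01  4.30096055e-01  3.75166613e-01  1.51746112e+00
 -3.83450382e-04  2.55428445e+00] [ 0.64597904 -0.10000858  0.41301591] [[335.47739063   0.         324.10696478]
 [  0.         335.47739063 237.21813753]
 [  0.           0.           1.        ]]
```

View pics/w1.png

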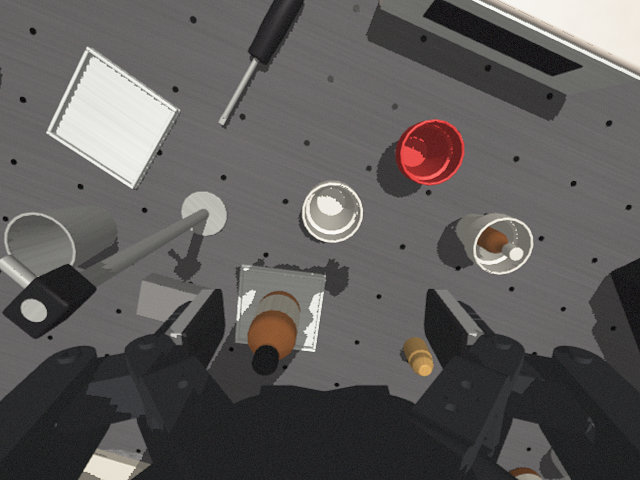

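The wrist view shows the cup's rim centred near (332,211) and the free tray's corners at (90,48), (180,110), (136,187) and (48,132). The red cup is at (431,152), clear of the cup.

```bash
cat >> h.py <<'E'
def rim(c,u,v,z,r=60,thr=120):
    """largest pale blob near (u,v): hull -> rays onto rim plane -> circle"""
    im=c['color'].astype(int);m=((im.min(2)>thr)&(im.max(2)-im.min(2)<40)).astype(np.uint8)
    k=np.zeros_like(m);cv2.circle(k,(int(u),int(v)),r,1,-1);m=cv2.morphologyEx(m*k,cv2.MORPH_OPEN,np.ones((2,2)))
    cs,_=cv2.findContours(m,cv2.RETR_EXTERNAL,cv2.CHAIN_APPROX_NONE);q=max(cs,key=cv2.contourArea)
    P=np.array([plane(c,*p[0],z)[:2] for p in q],np.float32)
    (x,y),rad=cv2.minEnclosingCircle(P);(ex,ey),ax,_=cv2.fitEllipse(P*1000)
    return np.round([x,y,rad,ex/1000,ey/1000,ax[0]/2000,ax[1]/2000],4)
E
python3 - <<'E'
from h import *;import pickle
w=pickle.load(open('w1.pkl','rb'))
print(rim(w,332,211,.08,45))
t=[plane(w,*p,.012)[:2] for p in((90,48),(180,110),(136,187),(48,132))];print(np.round(t,4),np.mean(t,0))
for n,p,z in(('post',(204,213),.008),('beak',(40,243),.085),('red',(431,152),.08),('vialcup',(501,244),.08)):print(n,plane(w,*p,z).round(3))
E
```

```text
[ 0.5879 -0.1327  0.0322  0.5873 -0.1325  0.0304  0.0315]
[[0.6468 0.1711]
 [0.6216 0.0648]
 [0.5186 0.091 ]
 [0.5432 0.1989]] [0.58255612 0.1314717 ]
post [0.517 0.008 0.008]
beak [0.45  0.134 0.085]
red [ 0.678 -0.198  0.08 ]
vialcup [ 0.621 -0.306  0.08 ]
```

>>> move_arm:
  moves:
    - [[0.004,-0.0075,-0.05,0,100],[0.004,-0.0075,-0.1,0,100],[0.004,-0.0075,-0.15,0,100],[0.004,-0.0075,-0.18,0,100],[0.004,-0.0075,-0.191,0,100]]

```text
clock: 2.33
eef_pos: [0.585, -0.1334, 0.0408]
tool_rot: [0.983, 0.186, -0.002, -0.001]
ft_force: [-0.0, -0.3, -0.5]
grip_width: 0.0851
grasp_force: 0.0
```

>>> move_arm:
  moves:
    - [[0,0,0,0,100],[0,0,0,0,50],[0,0,0,0,50],[0,0,0,0,50],[0,0,0,0,50]]

```text
clock: 2.95
eef_pos: [0.5878, -0.1326, 0.043]
tool_rot: [0.982, 0.187, 0.0, 0.0]
ft_force: [0.2, 1.0, -0.2]
grip_width: 0.0423
grasp_force: 0.0
```

```bash
python3 - <<'E'
from h import *
w=snap('wrist');s=snap('scene');im=np.hstack([w['color'],s['color']])[:, :, ::-1];save(s,'s2f.png')
cv2.imwrite('pics/w2.png',cv2.resize(np.hstack([w['color'][100:480,130:510],cv2.resize(s['color'][200:390,250:440],(380,380))]),(800,400))[:,:,::-1])
E
```

```text
(no output)
```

View pics/w2.png

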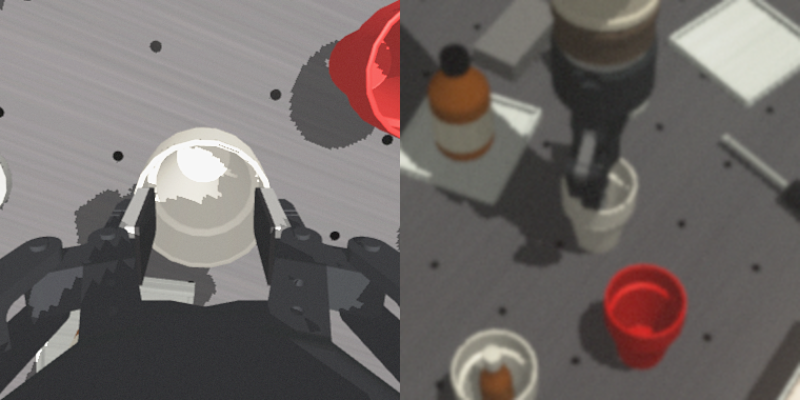

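```bash
python3 - <<'E'
from h import *
w=snap('wrist');s=snap('scene')
T=w['T'];print(w['obs']['grip_width'],w['obs']['grasp_force'],w['obs']['eef_pos'])
for z in(.08,.055): print(z,plane(w,325,285,z),plane(w,330,225,z),plane(w,330,350,z))
print(rim(s,344,290,.08,40))
cv2.imwrite('pics/w3.png',cv2.resize(w['color'][200:380,220:430],(800,686))[:600,:,::-1])
E
```

```text
0.04253570460053165 0.0 [ 0.58757609 -0.13252779  0.0427083 ]
0.08 [ 0.59298028 -0.13039438  0.08      ] [ 0.62008395 -0.12201385  0.08      ] [ 0.56218941 -0.14519924  0.08      ]
0.055 [ 0.5829505  -0.13442406  0.055     ] [ 0.6147971 -0.124577   0.055    ] [ 0.54677147 -0.15181965  0.055     ]
[ 0.6058 -0.1296  0.033   0.6058 -0.1285  0.0129  0.03  ]
```

View pics/w3.png

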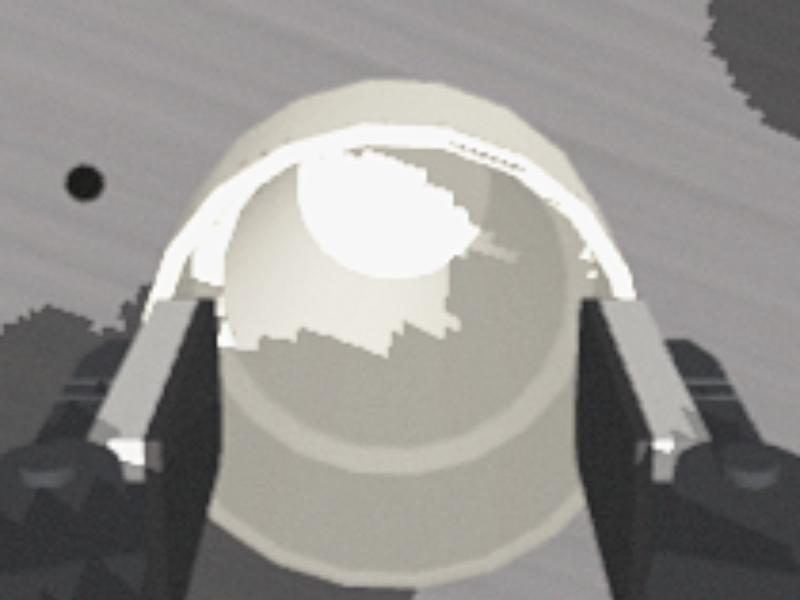

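The wrist picture shows the pads hanging just above the cup: rim arc at (395,125)–(395,580) in the zoom, finger ends at (218,300) and (580,300). The finger ends sit about 42 mm behind the reported TCP, so they closed above the rim and the cup is untouched. I'll reopen and go about 33 mm lower.

>>> move_arm:
  moves:
    - [[0,0,0.01,0,100],[0,0,0.01,0,100],[0,0,0.01,0,100],[0,0,0.01,0,100],[0,0,-0.01,0,100]]

```text
clock: 3.78
eef_pos: [0.5892, -0.133, 0.034]
tool_rot: [0.982, 0.187, 0.002, 0.001]
ft_force: [-0.3, -0.6, -0.1]
grip_width: 0.085
grasp_force: 0.0
```

>>> move_arm:
  moves:
    - [[0,0,-0.01,0,100],[0,0,-0.02,0,100],[0,0,-0.02,0,60],[0,0,-0.02,0,60],[0,0,-0.02,0,60]]

```text
clock: 4.4
eef_pos: [0.588, -0.1327, 0.0132]
tool_rot: [0.982, 0.187, 0.001, 0.0]
ft_force: [0.0, 0.3, 0.1]
grip_width: 0.0599
grasp_force: 64.5
```

```bash
python3 - <<'E'
from h import *
w=snap('wrist');print(w['obs']['grip_width'],w['obs']['grasp_force'],w['obs']['eef_pos'])
cv2.imwrite('pics/w4.png',cv2.resize(w['color'][180:420,180:480],(600,480))[:,:,::-1])
E
```

```text
0.05994427904973408 64.47523305570485 [ 0.58803755 -0.13273855  0.01321941]
```

View pics/w4.png

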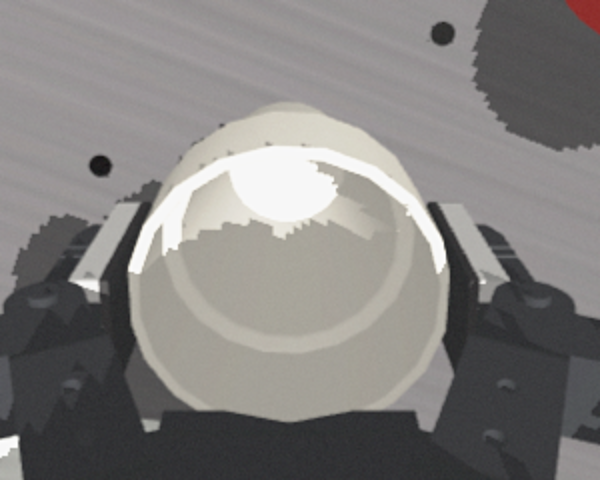

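The cup is gripped squarely (rim 130–447 px in the crop, 64 N). I'll carry it round the outside of the post.

>>> move_arm:
  moves:
    - [[0,0,0.03,0,60],[0,0,0.08,0,60],[0.005,0,0.13,0,60],[0.03,0.01,0.18,0,60],[0.06,0.03,0.21,0,60]]

```text
clock: 5.08
eef_pos: [0.6488, -0.1034, 0.2269]
tool_rot: [0.983, 0.186, 0.003, 0.001]
ft_force: [0.8, -0.6, -0.4]
grip_width: 0.0604
grasp_force: 64.7
```

>>> move_arm:
  moves:
    - [[0.02,0.04,0,6,60],[0.02,0.09,0,14,60],[0.02,0.14,0,22,60],[0.02,0.18,0,31,60],[-0.01,0.21,0,40,60]]

```text
clock: 5.7
eef_pos: [0.638, 0.1095, 0.2209]
tool_rot: [0.858, 0.514, -0.0, -0.0]
ft_force: [-1.0, -1.2, -0.2]
grip_width: 0.0599
grasp_force: 64.7
```

>>> move_arm:
  moves:
    - [[-0.04,0.015,0,0,60],[-0.056,0.0225,-0.03,0,60],[-0.056,0.0225,-0.08,0,60],[-0.056,0.0225,-0.1,0,60],[-0.056,0.0225,-0.1,0,60]]

```text
clock: 6.32
eef_pos: [0.5797, 0.1296, 0.1207]
tool_rot: [0.859, 0.512, -0.002, -0.001]
ft_force: [0.3, -1.0, -0.4]
grip_width: 0.06
grasp_force: 64.8
```

```bash
python3 - <<'E'
from h import *
w=snap('wrist');print(w['obs']['grip_width'],w['obs']['grasp_force'],w['obs']['eef_pos'],w['obs']['joint_pos'])
save(w,'w5.png');import pickle;pickle.dump(w,open('w5.pkl','wb'))
E
```

```text
0.05995574608217732 64.75777507136172 [0.57971476 0.12959379 0.12071635] [2.19928547e-01 4.68228187e-01 1.42698678e-01 1.24980395e+00
 5.15798213e-06 2.28741859e+00]
```

View pics/w5.png

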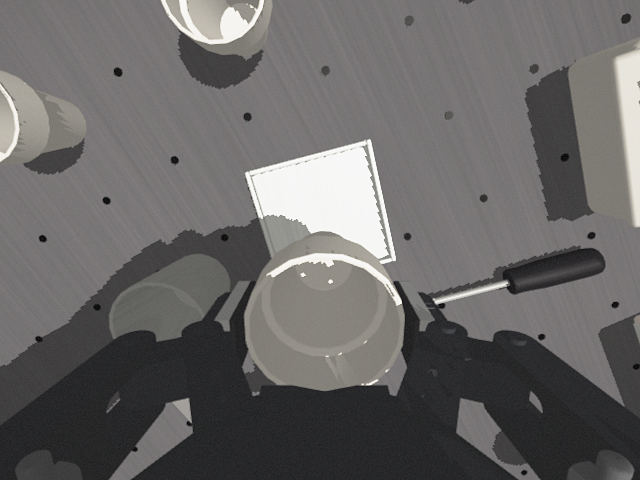

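The held cup has its rim centre near (325,317). The tray corners are at (247,173), (370,141) and (395,260), and the third cup shows at the top near (215,10).

```bash
python3 - <<'E'
from h import *;import pickle
w=pickle.load(open('w5.pkl','rb'));e=w['obs']['eef_pos']
t=[plane(w,*p,.012)[:2] for p in((247,173),(395,260),(370,141))];print(np.round(t,4),(t[0]+t[1])/2)
zr=e[2]-.013+.08
# rim left/right extremes and back/front
print(plane(w,246,320,zr),plane(w,403,320,zr),plane(w,325,320,zr),plane(w,325,255,zr),plane(w,325,388,zr))
E
```

```text
[[0.5435 0.2003]
 [0.6206 0.0699]
 [0.6468 0.174 ]] [0.58202812 0.13511083]
[0.55663854 0.14746914 0.18771635] [0.60844148 0.11954468 0.18771635] [0.58272815 0.1334055  0.18771635] [0.59492797 0.1559717  0.18771635] [0.56836911 0.10684537 0.18771635]
```

>>> move_arm:
  moves:
    - [[0.002,0.002,-0.05,0,60],[0.002,0.002,-0.085,0,60],[0.002,0.002,-0.1,0,60],[0.002,0.002,-0.106,0,60],[0.002,0.002,-0.106,0,60]]

```text
clock: 7.0
eef_pos: [0.5848, 0.1321, 0.018]
tool_rot: [0.859, 0.512, 0.001, 0.0]
ft_force: [0.2, 0.7, -0.6]
grip_width: 0.0601
grasp_force: 64.8
```

>>> move_arm:
  moves:
    - [[0,0,-0.001,0,60],[0,0,-0.001,0,60],[0,0,-0.001,0,100],[0,0,-0.001,0,100],[0,0,-0.001,0,100]]

```text
clock: 7.62
eef_pos: [0.5834, 0.1319, 0.0156]
tool_rot: [0.859, 0.512, -0.0, -0.0]
ft_force: [-0.7, 0.3, -0.4]
grip_width: 0.085
grasp_force: 0.0
```

>>> move_arm:
  moves:
    - [[0,0,0.03,0,100],[0,0,0.08,0,100],[0,0.02,0.13,0,100],[0.005,0.07,0.16,0,100],[0.01,0.12,0.18,0,100]]

```text
clock: 8.25
eef_pos: [0.5944, 0.2529, 0.1982]
tool_rot: [0.86, 0.511, 0.002, 0.0]
ft_force: [0.9, 0.3, -0.4]
grip_width: 0.0852
grasp_force: 0.0
```

>>> move_arm:
  moves:
    - [[0.005,0.015,0,0,100],[0.005,0.015,0,0,100],[0.005,0.015,0,0,100]]

```text
clock: 8.62
eef_pos: [0.598, 0.2659, 0.1949]
tool_rot: [0.859, 0.511, -0.001, 0.0]
ft_force: [0.5, -1.1, -0.3]
grip_width: 0.0854
grasp_force: 0.0
```

```bash
python3 - <<'E'
from h import *
w=snap('wrist');print(w['obs']['eef_pos'],w['obs']['joint_pos'])
save(w,'w6.png');import pickle;pickle.dump(w,open('w6.pkl','wb'))
E
```

```text
[0.59803534 0.26591778 0.19489669] [ 4.18562095e-01  5.65440394e-01  4.94601437e-01  1.50175911e+00
 -3.15019824e-04  2.48685246e+00]
```

View pics/w6.png

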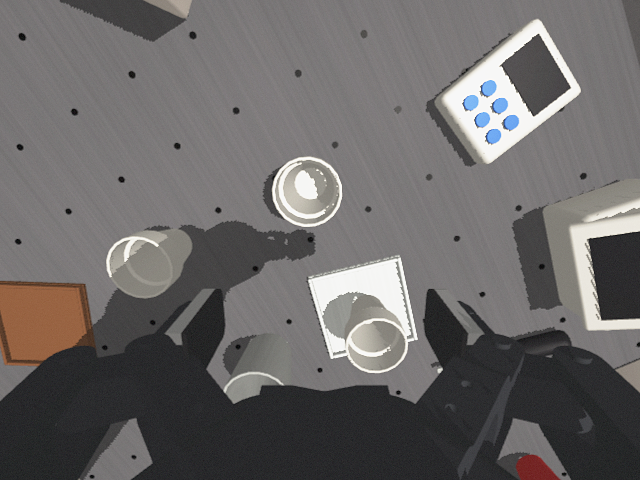

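The first cup stands upright in the tray with its rim at (376,344). The third cup's rim is at (307,191) and the second's at (141,266).

```bash
python3 - <<'E'
from h import *;import pickle
w=pickle.load(open('w6.pkl','rb'))
print('c3',rim(w,307,191,.08,42),plane(w,307,191,.08))
print('c2',plane(w,141,266,.08));print('base',plane(w,376,344,.084))
E
```

```text
c3 [0.5989 0.2963 0.0367 0.6    0.2972 0.0311 0.0347] [0.59880078 0.29848484 0.08      ]
c2 [0.42825545 0.31134252 0.08      ]
base [0.58536788 0.13497598 0.084     ]
```

>>> move_arm:
  moves:
    - [[0,0.03,-0.03,0,100],[0,0.031,-0.08,0,100],[0,0.031,-0.13,0,100],[0,0.031,-0.17,0,100],[0,0.031,-0.184,0,100]]

```text
clock: 9.3
eef_pos: [0.5962, 0.2954, 0.0083]
tool_rot: [0.86, 0.511, -0.003, -0.0]
ft_force: [0.5, -0.1, 0.9]
grip_width: 0.0853
grasp_force: 0.0
```

>>> move_arm:
  moves:
    - [[0,0,0,0,100],[0,0,0,0,60],[0,0,0,0,60],[0,0,0,0,60],[0,0,0,0,60]]

```text
clock: 9.93
eef_pos: [0.6007, 0.2991, 0.0149]
tool_rot: [0.859, 0.512, 0.003, 0.0]
ft_force: [0.7, 0.5, 6.0]
grip_width: 0.061
grasp_force: 65.2
```

>>> move_arm:
  moves:
    - [[0,0,0.03,0,60],[0,0,0.08,0,60],[0,0,0.13,0,60],[0,0,0.13,0,60],[0,0,0.13,0,60]]

```text
clock: 10.55
eef_pos: [0.5985, 0.2979, 0.1419]
tool_rot: [0.859, 0.512, 0.0, 0.0]
ft_force: [-0.2, -0.1, -2.0]
grip_width: 0.0606
grasp_force: 65.1
```

```bash
cat >> h.py <<'E'
def held(c,dz):
    """rim centre of the held cup (rim dz above TCP) from pale/dark span midpoints"""
    e=c['obs']['eef_pos'];g=c['color'].astype(int).min(2);u0=int(c['camera_matrix'][0][2])
    row=330;L=[u for u in range(200,u0) if g[row,u]>90 and g[row,u-1]<=90];Rr=[u for u in range(u0,450) if g[row,u]>90 and g[row,u+1]<=90]
    col=g[:,u0+20];B=[v for v in range(340,420) if col[v]>90 and col[v+1]<=90];F=[v for v in range(220,300) if col[v]>205]
    print('row',L,Rr,'col front',F[:3],F[-3:],'back',B)
E
python3 - <<'E'
from h import *
w=snap('wrist');print(w['obs']['eef_pos'],w['obs']['ft_force'],w['obs']['grip_width']);held(w,.067)
save(w,'w7.png');import pickle;pickle.dump(w,open('w7.pkl','wb'))
E
```

```text
[0.59847072 0.29786209 0.14190795] [-0.1772194  -0.12043642 -2.01017234] 0.06064023296652491
row [222, 245] [402, 426] col front [259, 260, 261] [263, 264, 265] back [387]
```

View pics/w7.png

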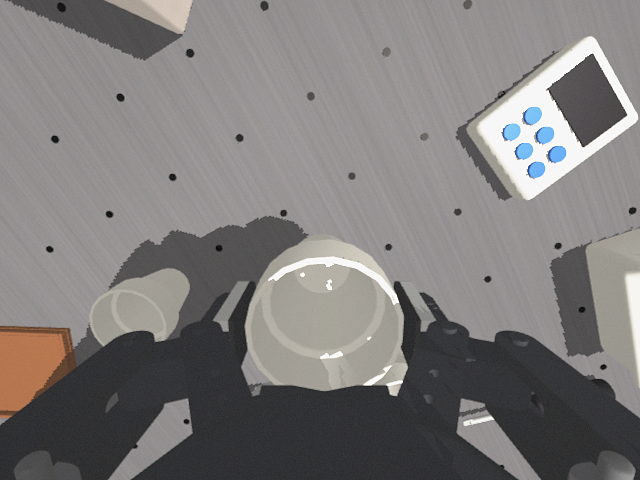

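The second cup is held square in the pads (rim 245–402 px, front edge row 258), with almost the same offset as the first.

>>> move_arm:
  moves:
    - [[-0.004,-0.045,0,0,60],[-0.009,-0.1,0,0,60],[-0.0145,-0.15,0,0,60],[-0.0145,-0.1655,0,0,60],[-0.0145,-0.1655,0,0,60]]

```text
clock: 11.22
eef_pos: [0.5835, 0.1316, 0.1405]
tool_rot: [0.86, 0.511, -0.001, -0.001]
ft_force: [-0.0, 0.7, -0.6]
grip_width: 0.0608
grasp_force: 65.1
```

>>> move_arm:
  moves:
    - [[0,0,0,0,60],[0,0,-0.04,0,60],[0,0,-0.07,0,60],[0,0,-0.08,0,60],[0,0,-0.09,0,60]]

```text
clock: 11.85
eef_pos: [0.5848, 0.1336, 0.0517]
tool_rot: [0.859, 0.512, 0.001, 0.0]
ft_force: [0.2, -0.3, 0.5]
grip_width: 0.0609
grasp_force: 65.1
```

>>> move_arm:
  moves:
    - [[0,0,-0.005,0,60],[0,0,-0.009,0,60],[0,0,-0.009,0,60]]

```text
clock: 12.22
eef_pos: [0.5856, 0.1332, 0.0446]
tool_rot: [0.859, 0.512, 0.002, 0.0]
ft_force: [-0.0, 2.5, 4.0]
grip_width: 0.0608
grasp_force: 65.5
```

>>> move_arm:
  moves:
    - [[0,0,-0.002,0,60],[0,0,-0.002,0,60]]

```text
clock: 12.48
eef_pos: [0.5861, 0.1336, 0.0444]
tool_rot: [0.859, 0.512, 0.003, 0.0]
ft_force: [-2.0, 1.3, 14.1]
grip_width: 0.0606
grasp_force: 66.4
```

>>> move_arm:
  moves:
    - [[0,0,0,0,100],[0,0,0,0,100],[0,0,0,0,100],[0,0,0.05,0,100],[0,0,0.1,0,100]]

```text
clock: 13.1
eef_pos: [0.5831, 0.132, 0.1404]
tool_rot: [0.859, 0.511, -0.002, -0.0]
ft_force: [1.6, 0.2, 0.3]
grip_width: 0.0854
grasp_force: 0.0
```

>>> move_arm:
  moves:
    - [[-0.035,0.035,0.05,0,100],[-0.07,0.075,0.05,0,100],[-0.1,0.11,0.05,0,100],[-0.135,0.145,0.05,0,100],[-0.155,0.16,0.05,0,100]]

```text
clock: 13.72
eef_pos: [0.4272, 0.2938, 0.1903]
tool_rot: [0.859, 0.513, -0.0, -0.0]
ft_force: [-0.1, -0.5, -0.3]
grip_width: 0.0853
grasp_force: 0.0
```

>>> move_arm:
  moves:
    - [[0,0,0,0,100],[0,0,0,0,100]]

```text
clock: 13.98
eef_pos: [0.4294, 0.2921, 0.1904]
tool_rot: [0.859, 0.511, -0.0, 0.0]
ft_force: [0.1, -0.3, -0.4]
grip_width: 0.0854
grasp_force: 0.0
```

```bash
python3 - <<'E'
from h import *
w=snap('wrist');s=snap('scene');print(w['obs']['eef_pos'],w['obs']['joint_pos'])
c=np.hstack([cv2.resize(w['color'],(533,400)),cv2.resize(s['color'][120:280,340:448],(267,400))])
cv2.imwrite('pics/w8.png',c[:,:,::-1]);import pickle;pickle.dump(w,open('w8.pkl','wb'))
E
```

```text
[0.42942982 0.29207017 0.19043945] [ 5.97576830e-01  2.80406153e-01  4.97460179e-02  1.34022863e+00
 -4.68782345e-04  2.66550909e+00]
```

View pics/w8.png

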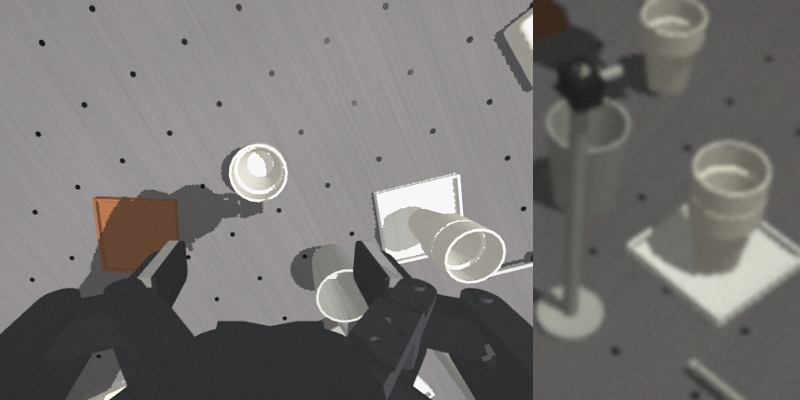

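The two cups are nested upright in the tray, with the stack rim near (474,255) in the composite. The last cup's rim is at (258,172), which is (310,206) at full size.

```bash
python3 - <<'E'
from h import *;import pickle
w=pickle.load(open('w8.pkl','rb'))
print('c2',rim(w,310,206,.08,40),plane(w,310,206,.08));print('stack',plane(w,569,306,.109))
E
```

```text
c2 [0.4269 0.3101 0.0353 0.4286 0.31   0.0327 0.0342] [0.42675361 0.3124032  0.08      ]
stack [0.58316606 0.13489461 0.109     ]
```

>>> move_arm:
  moves:
    - [[-0.002,0.0185,-0.03,0,100],[-0.002,0.0185,-0.08,0,100],[-0.002,0.0185,-0.13,0,100],[-0.002,0.0185,-0.165,0,100],[-0.002,0.0185,-0.178,0,100]]

```text
clock: 14.7
eef_pos: [0.4261, 0.309, 0.0102]
tool_rot: [0.86, 0.511, -0.002, 0.0]
ft_force: [0.4, 0.2, 0.3]
grip_width: 0.0853
grasp_force: 0.0
```

>>> move_arm:
  moves:
    - [[0,0,0,0,100],[0,0,0,0,60],[0,0,0,0,60],[0,0,0,0,60],[0,0,0,0,60]]

```text
clock: 15.32
eef_pos: [0.4287, 0.3122, 0.0149]
tool_rot: [0.859, 0.512, 0.002, -0.0]
ft_force: [-0.1, -0.2, 6.8]
grip_width: 0.0594
grasp_force: 64.2
```

>>> move_arm:
  moves:
    - [[0,0,0.03,0,60],[0,0,0.08,0,60],[0,0,0.13,0,60],[0,0,0.165,0,60],[0,0,0.165,0,60]]

```text
clock: 15.95
eef_pos: [0.4291, 0.3125, 0.1819]
tool_rot: [0.859, 0.512, 0.004, -0.0]
ft_force: [-0.9, -0.1, -0.1]
grip_width: 0.0593
grasp_force: 64.2
```

```bash
python3 - <<'E'
from h import *
w=snap('wrist');print(w['obs']['eef_pos'],w['obs']['ft_force'],w['obs']['grip_width'])
held(w,.067);import pickle;held(pickle.load(open('w7.pkl','rb')),0)
E
```

```text
[0.4291493  0.31248212 0.18193005] [-0.90402671 -0.14480441 -0.14228297] 0.05934221869312157
row [225, 246] [401, 423] col front [259, 260, 261] [263, 264, 265] back [387]
row [222, 245] [402, 426] col front [259, 260, 261] [263, 264, 265] back [387]
```

>>> move_arm:
  moves:
    - [[0.035,-0.04,0,0,60],[0.072,-0.082,0,0,60],[0.11,-0.125,0,0,60],[0.145,-0.165,0,0,60],[0.157,-0.1785,0,0,60]]

```text
clock: 16.62
eef_pos: [0.5845, 0.1295, 0.1753]
tool_rot: [0.86, 0.51, -0.002, -0.0]
ft_force: [-0.5, -0.1, -0.2]
grip_width: 0.0592
grasp_force: 64.4
```

>>> move_arm:
  moves:
    - [[0,0,0,0,60],[0,0,-0.03,0,60],[0,0,-0.065,0,60],[0,0,-0.085,0,60],[0,0,-0.1,0,60]]

```text
clock: 17.25
eef_pos: [0.5827, 0.1342, 0.0768]
tool_rot: [0.859, 0.513, -0.0, -0.0]
ft_force: [2.9, 0.0, 6.7]
grip_width: 0.0596
grasp_force: 66.0
```

>>> move_arm:
  moves:
    - [[0,0,-0.005,0,60],[0,0,-0.01,0,60],[0,0,-0.012,0,60],[0,0,-0.012,0,60]]

```text
clock: 17.75
eef_pos: [0.5867, 0.1342, 0.0707]
tool_rot: [0.859, 0.512, 0.004, 0.001]
ft_force: [-0.7, 1.5, 15.9]
grip_width: 0.0594
grasp_force: 67.1
```

>>> move_arm:
  moves:
    - [[0,0,0.001,0,60],[0,0,0.001,0,100],[0,0,0.001,0,100],[0,0,0.001,0,100],[0,0,0.03,0,100]]

```text
clock: 18.38
eef_pos: [0.5812, 0.1318, 0.0926]
tool_rot: [0.859, 0.512, -0.004, -0.001]
ft_force: [0.1, -0.4, 0.3]
grip_width: 0.0854
grasp_force: 0.0
```

>>> move_arm:
  moves:
    - [[0,0,0.05,0,100],[0,0,0.1,0,100],[0,0.05,0.1,0,100],[0,0.1,0.1,0,100],[0,0.13,0.1,0,100]]

```text
clock: 19.0
eef_pos: [0.5835, 0.2645, 0.195]
tool_rot: [0.859, 0.512, -0.0, -0.0]
ft_force: [-0.6, -0.6, 0.0]
grip_width: 0.0853
grasp_force: 0.0
```

```bash
python3 - <<'E'
from h import *
w=snap('wrist');s=snap('scene');print(w['obs']['eef_pos'],w['obs']['grip_width'])
import pickle;pickle.dump((w,s),open('w9.pkl','wb'));save(s,'s9.png')
def proj(c,p):
    q=c['T'][:3,:3].T@(np.array(p)-c['T'][:3,3]);K=c['camera_matrix'];return np.round([K[0][0]*q[0]/-q[2]+K[0][2],K[1][1]*-q[1]/-q[2]+K[1][2]],1)
g=s['color'].astype(int).min(2)
# expected outline top of seated stack's rim (z=.134), and of an unseated one
th=np.linspace(0,2*np.pi,180)
for z in(.134,.144):
  P=np.array([proj(s,(.584+.031*np.cos(t),.134+.031*np.sin(t),z)) for t in th]);print(z,P.min(0),P.max(0))
u=int(proj(s,(.584,.134,.134))[0]);print('col',u,[(v,g[v,u]) for v in range(100,250,3)])
for v in(150,160,170,180,190,200):print(v,[x for x in range(u-35,u+35) if abs(g[v,x]-g[v,x-1])>18])
print('wrist stack expect px',[proj(w,(.584,.134,z)) for z in(.134,.144)],[proj(w,(.584+.031*a,.134+.031*b,.134)) for a,b in((1,0),(-1,0),(0,1),(0,-1))])
E
```

```text
[0.58348926 0.2644611  0.19495088] 0.08529192172347727
0.134 [406.5 167.8] [439.  189.7]
0.144 [407.1 163.9] [439.8 185.9]
col 422 [(100, np.int64(89)), (103, np.int64(89)), (106, np.int64(92)), (109, np.int64(88)), (112, np.int64(85)), (115, np.int64(85)), (118, np.int64(84)), (121, np.int64(87)), (124, np.int64(90)), (127, np.int64(86)), (130, np.int64(88)), (133, np.int64(88)), (136, np.int64(86)), (139, np.int64(87)), (142, np.int64(88)), (145, np.int64(93)), (148, np.int64(91)), (151, np.int64(91)), (154, np.int64(91)), (157, np.int64(87)), (160, np.int64(87)), (163, np.int64(88)), (166, np.int64(125)), (169, np.int64(103)), (172, np.int64(112)), (175, np.int64(121)), (178, np.int64(166)), (181, np.int64(122)), (184, np.int64(122)), (187, np.int64(141)), (190, np.int64(114)), (193, np.int64(110)), (196, np.int64(121)), (199, np.int64(119)), (202, np.int64(117)), (205, np.int64(119)), (208, np.int64(117)), (211, np.int64(119)), (214, np.int64(115)), (217, np.int64(98)), (220, np.int64(98)), (223, np.int64(119)), (226, np.int64(169)), (229, np.int64(203)), (232, np.int64(203)), (235, np.int64(204)), (238, np.int64(205)), (241, np.int64(199)), (244, np.int64(140)), (247, np.int64(96))]
150 []
160 []
170 [408, 409, 410, 435]
180 [406, 407, 408, 430, 437, 439, 440]
190 []
200 []
wrist stack expect px [array([398.5, 371.4]), array([401.1, 379.4])] [array([432.6, 356.1]), array([365.3, 386.3]), array([382.4, 342.6]), array([413.8, 398.7])]
```

The last cup's contact height was 26 mm above the second's, where 25 mm was expected. The rim outline in the scene camera matches a seated, upright stack to 1–2 px, and the gripper is clear.

```bash
python3 -c "
from h import *
print(job.job_done())"
```

```text
the job is handed in; nothing more can be done
None
```

I nested the three empty cups as one upright stack in the free tray and handed the job in at about 19 s. No verdict came back, and the last cup's seating was checked only by contact height and rim outline because my 10 picture views were used up.

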